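# Close the tea-brick gap gauge to its mark with the knurled wheel

### The job

Set the bench gauge for the next tea bricks: with a fingertip on top of the knurled wheel, roll it, stroke after stroke, until the gap between the jaws has closed so far that the red pointer stands at the green mark, within the mark's width. Work the wheel only: do not push the jaw or shift the green mark, pick nothing up, and leave the cup, the caddy and the tea brick where they stand. Finish with the hand clear of the gauge and the pointer at rest at the mark.

Things in the scene. Friction and masses are not known exactly. Their poses are not given: they have to be found in the camera images.
- gauge: Bench gauge fixed to the table: white base 190 (x) x 300 (y) x 14 mm, black scale rail at its +x side, blue wheel housing at -x (cheeks to 83 mm height, end walls to 69 mm). Origin at the base's underside, z up, y along the jaw travel; fixed jaw at -y, its face at y = -100 mm. Its parts' axes are parallel to these (the wheel's turn about x). Only the wheel stands higher than 83 mm.
- wheel: Steel knurled wheel, 24 mm wide, radius 41 mm over its 2 mm ribs. Origin on its axle, mid-width, at (-55, 50, 58) mm in the gauge's frame; x axis = axle. Its upper 16 mm is bare, top 99 mm over the table. Rolling its top towards the gauge's +y closes the gap, towards -y opens it: 15 mm of jaw travel per radian (3.7 mm per 10 mm of rim). Stiff (1 N at the rim); stays where left.
- jaw: Moving aluminium jaw with its rack bar, 62 x 24 mm, top 62 mm over the table, driven by the wheel; slides towards the gauge's -y as the gap closes. Origin on the base's underside plane, in the plane of its face. Starts with a gap of 95 to 110 mm. Not to be touched.
- pointer (a point): Tip of the red pointer, a bar 3 mm wide (y) that sticks out from the moving jaw over the scale rail; the point is the middle of the bar's width at its free end, 46.5 mm over the table.
- mark (a point): Middle of the green mark's top edge next to the pointer's path, 49 mm over the table. The mark is a green tab 6 mm wide (y) on a stiff clip on the scale rail; axes parallel to the gauge's. The pointer starts 25 to 60 mm to its +y side and can pass it freely; it is at the mark when both have the same y in the gauge's frame.
- cup_c (a point): White tasting cup, 72 mm across, 50 mm tall; point at its centre, half-way up. Loose bystander on the table.
- caddy_c (a point): Green tea caddy with a dark lid, 64 mm across, 85 mm tall; point at its centre, half-way up. Loose bystander.
- brick_c (a point): Dark brown pressed tea brick with a paper band, 55 x 85 x 28 mm; point at its centre. Loose bystander.

How it is judged:
On the way, in this order (a step that is already met when the one before it is completed fails the run):
1. a finger works the wheel (contact force between the fingers and wheel above 0.3 N), for 0.1 s.
2. the pointer stands at the green mark (y of pointer in the frame of mark between -0.003 and 0.003 m), for 0.1 s.
At the end, for the whole second after the job is handed in: The middle of the red pointer is within 3 mm of the middle of the green mark along the jaw travel, jaw and wheel at rest; the mark has stayed within 3 mm and the cup, caddy and brick within 12 mm of where they were (all of step 2 and linear speed of jaw below 0.002 m/s and angular speed of wheel below 0.1 rad/s and distance of mark from where it was at the start of the episode below 0.003 m and distance of each of cup_c, caddy_c, brick_c from where it was at the start of the episode below 0.012 m); the robot touches nothing.
It fails at once if the robot pushes the moving jaw (over 1.5 N) (contact force between any of the fingers, the arm and jaw above 1.5 N).
It fails at once if the green mark is shifted by over 3 mm (distance of mark from where it was at the start of the episode above 0.003 m).
It fails at once if the cup, caddy or brick is moved or lifted by over 12 mm (distance of any of cup_c, caddy_c, brick_c from where it was at the start of the episode above 0.012 m).
It also fails if it takes over 58 s, if anything falls off the work surface, if the arm or the gripper's body presses on something with over 40 N, if the wrist force passes 120 N, or if a joint passes its speed limit or range.

### The arm

A 6-joint arm with a two-finger parallel gripper is mounted at the origin on the work surface. World frame = base frame: x ahead of the robot, y to its left, z up, the work surface at z = 0. Lengths are in m, angles in rad, forces in N, time in s.
With the tool pointing down it reaches from about 0.3 to 0.75 m from the base axis. Payload 8.5 kg.
Tool frame: the origin (TCP) lies on the centre line of the jaws, within the pads' length; the fingertips stand 19 mm ahead of it and the grasp point (between the pads) is the TCP; z points along the fingers, y is the direction in which the jaws open and shut (so a half turn about z gives the same grasp; the last joint's range is limited). The gripper opens to 88 mm and grips with 3 to 60 N. Pads are 18 mm wide; open, the fingers measure 123 mm over their backs; the gripper's body (75 mm by 187 mm) begins 45 mm behind the grasp point.
Start: joints at [-1.444, 0.381, 1.297, -0, 1.464, -0.215], TCP at [0.184, -0.518, 0.258] pointing down, gripper open.
Joint ranges: [-3.11, 3.11], [-0.89, 2.33], [0.22, 2.48], [-1.42, 4.56], [0.17, 2.85], [-2.88, 2.88]. Speed limits (rad/s): [2.39, 2.39, 3.14, 3.14, 3.14, 3.14].

### API

Orientations are given as a unit quaternion [w, x, y, z].
In Python, from station import bot, snapshot, camera_model gives the robot as it stands.
- The arm moves only by the tool send_rows, never from a script. Its arguments are lists of equal length, an entry for each row: "fingers": the gripper's target within -1 to 1 (fully open at 1, half-way at 0, shut at -1); "translation": the shift along the tool's x, y, z scaled (see below), a list of three; "yaw": the turn about the tool's z scaled (see below). In form: {"fingers": [fingers, ...], "translation": [[dx, dy, dz], ...], "yaw": [yaw, ...]}. A call has 1 to 8 rows; each row is the pose to reach, as a shift and turn from the pose measured when the call began, along the tool's axes at that moment; what a row does not reach only later rows make up. The controller multiplies each number of a shift by 0.15 m and each number of a turn by 90 degrees. A row lasts 1/10 s, in which the tool goes at most 50 mm and 8.59 degrees, less where a joint would pass 70% of its speed; a pose out of reach is approached as far as the arm can. A call with a number of a shift or a turn outside -1 to 1 is refused whole. A call with a gripper value outside its range is refused whole. The fingers move at their own pace and stop on an object; "force" is the grip in N (left out, the last holds). Time passes only in rows, so rows that repeat a pose let the fingers close. It gives the time, the measured TCP pose, the force and the opening at its end, in the units of the state.
- bot.observe(): the state, without advancing time (a new reading comes with each control period).
- snapshot(name): name is "scene" or "side" or "wrist"; returns the picture (480x640x3 uint8, blue, green, red); there is no depth.
- camera_model(name): a dict with "camera_matrix" (3x3 intrinsics, pixels), "k1" (the pictures are not rectified: a ray, as slopes to the right and down, at radius r is drawn at 1 + k1 r^2 times it, then the intrinsics apply), "rvec" (rotation vector, rad) and "tvec" (3), from world to camera coordinates, as OpenCV has them; the wrist camera has in their place "hand_eye" (4x4, takes a point from camera to tool coordinates, whose origin is the TCP and whose axes are the flange's). Camera axes: x right, y down, z forward; pixel columns grow to the right and rows downward; lengths in m; the calibration is good to about 2 mm. A picture is of the moment at which its call begins: read the wrist's pose just before it. camera_model takes no time and is no camera call.
- bot.job_done(): hands the job in, once; it reports no verdict.
The state is a dict: "clock": time; "joint_pos": joint angles; "joint_vel": joint speeds; "effort": joint torques, N m; "eef_pos": TCP position; "tcp_rot": TCP orientation; "contact_force": force on the tool from outside, world axes, zero at the start; "torque": the same for the moment, N m; "grip_width": opening from 0.0 (shut) to 1.0 (fully open).
Only numpy, scipy, OpenCV 4.12 (cv2) and the standard library are available. Lean on these libraries where they do the work, as an engineer would, in place of code of your own. Each camera call takes 0.05 s, during which the arm holds its last target.

## Working session

There is one attempt and no reset: what is moved stays moved. The work goes in short steps, Python scripts to look and compute and a tool call to move; the robot and the scene stay as the last step left them, time stands still between calls to the robot, and variables do not carry over. Pictures are saved under pics/ and viewed, and the job is handed in when it is done.

Besides the shell and the picture viewer there is one more tool, called after "Request:" as name(argument=value, ...), one argument or row to a line, values as JSON. send_rows: Moves the arm, as the interface text tells. Shifts and turns lie within -1 to 1; 1 stands for 0.15 m of shift or 90 degrees of turn. Its arguments: {"type":"object","properties":{"fingers":{"type":"array","items":{"type":"number"}},"translation":{"type":"array","items":{"type":"array","items":{"type":"number","minimum":-1,"maximum":1}}},"yaw":{"type":"array","items":{"type":"number","minimum":-1,"maximum":1}},"force":{"type":"number"}},"required":["fingers","translation","yaw"]}

```bash
mkdir -p pics; ls; python3 - <<'E'
from station import bot, snapshot, camera_model
import cv2
print(bot.observe())
for n in ("scene","side","wrist"):
    cv2.imwrite(f"pics/{n}0.png",snapshot(n)); print(n,camera_model(n))
E
```

```text
pics
{'clock': 0.0, 'joint_pos': array([-1.44428127e+00,  3.81197280e-01,  1.29822216e+00, -3.67650218e-05,
        1.46361833e+00, -2.15295819e-01]), 'joint_vel': array([-0.00152547, -0.00210494,  0.00046208,  0.00062345, -0.00056559,
        0.00074676]), 'effort': array([ 1.07008705e-04, -4.37933600e+01, -2.24555790e+01,  7.13267131e-02,
        3.52219830e-02, -8.18602052e-05]), 'eef_pos': array([ 0.18431642, -0.51793367,  0.25715009]), 'tcp_rot': array([-7.22656939e-04,  9.85430584e-01,  1.70076573e-01,  1.38064769e-05]), 'contact_force': array([-0.5463457 ,  0.00219399, -0.90209912]), 'torque': array([0.00055535, 0.00064916, 0.03199202]), 'grip_width': 1.003036262084138}
scene {'camera_matrix': array([[467.87581281,   0.        , 322.52811179],
       [  0.        , 467.87581281, 244.22454266],
       [  0.        ,   0.        ,   1.        ]]), 'k1': -0.03375731172456284, 'rvec': array([ 1.16157913,  2.60331655, -0.70594541]), 'tvec': array([ 0.39737736, -0.44420703,  1.21031215])}
side {'camera_matrix': array([[507.84364068,   0.        , 320.03402401],
       [  0.        , 507.84364068, 236.43433965],
       [  0.        ,   0.        ,   1.        ]]), 'k1': -0.13698992349820893, 'rvec': array([ 2.0733314 , -0.21900811,  0.15946091]), 'tvec': array([-0.61948618,  0.16046035,  0.78851305])}
wrist {'camera_matrix': array([[350.63819099,   0.        , 316.85361982],
       [  0.        , 350.63819099, 242.32342716],
       [  0.        ,   0.        ,   1.        ]]), 'k1': -0.05643121867902818, 'hand_eye': array([[-1.40133612e-03, -9.56126716e-01, -2.92950061e-01,
         7.56509886e-02],
       [ 9.99998770e-01, -1.13335976e-03, -1.08448127e-03,
        -5.03483008e-04],
       [ 7.04883707e-04, -2.92951221e-01,  9.56127128e-01,
        -1.27062561e-01],
       [ 0.00000000e+00,  0.00000000e+00,  0.00000000e+00,
         1.00000000e+00]])}
```

View pics/scene0.png

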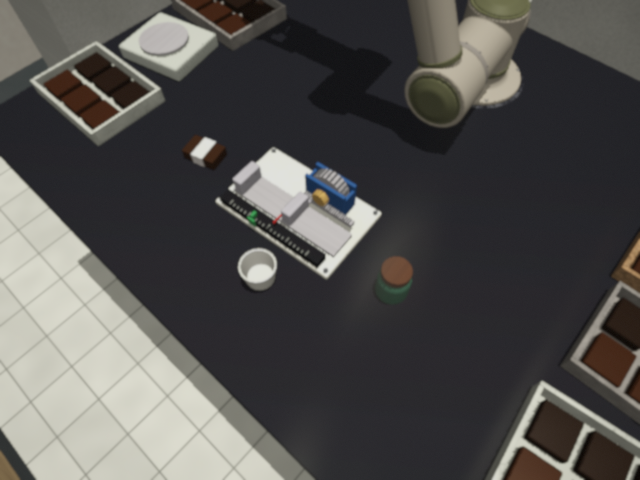

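View pics/side0.png

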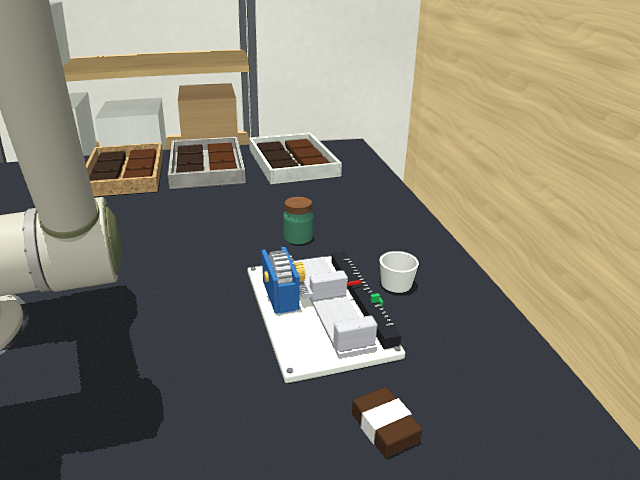

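View pics/wrist0.png

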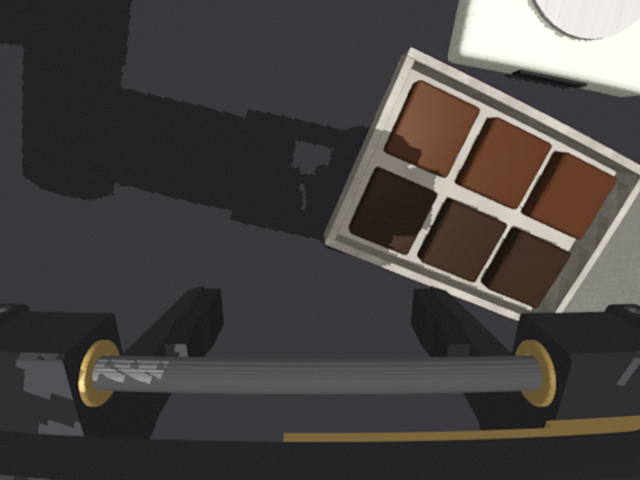

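```bash
cat > h.py <<'E'
import numpy as np, cv2
from station import bot, snapshot, camera_model
from scipy.spatial.transform import Rotation as R
def cam(n,st=None):
    m=camera_model(n); K=m["camera_matrix"]; k1=m["k1"]
    if n!="wrist":
        Rm=cv2.Rodrigues(m["rvec"])[0]; t=m["tvec"]; Rwc=Rm.T; c=-Rm.T@t
    else:
        q=st["tcp_rot"]; Rt=R.from_quat([q[1],q[2],q[3],q[0]]).as_matrix(); H=m["hand_eye"]
        Rwc=Rt@H[:3,:3]; c=Rt@H[:3,3]+st["eef_pos"]
    return K,np.array([k1,0,0,0,0.]),Rwc,c
def ray(C,px):
    K,d,Rwc,c=C
    p=cv2.undistortPoints(np.array(px,float).reshape(-1,1,2),K,d).reshape(-1,2)
    return c,(np.c_[p,np.ones(len(p))])@Rwc.T
def onz(C,px,z):
    c,v=ray(C,px); return c+v*((z-c[2])/v[:,2])[:,None]
def proj(C,P):
    K,d,Rwc,c=C
    Rm=Rwc.T; return cv2.projectPoints(np.array(P,float).reshape(-1,1,3),cv2.Rodrigues(Rm)[0],-Rm@c,K,d)[0].reshape(-1,2)
E
python3 - <<'E'
import cv2
a=cv2.imread("pics/side0.png")[235:395,235:435];cv2.imwrite("pics/sidec.png",cv2.resize(a,None,fx=4,fy=3.7,interpolation=cv2.INTER_CUBIC))
a=cv2.imread("pics/scene0.png")[140:290,205:395];cv2.imwrite("pics/scenec.png",cv2.resize(a,None,fx=4,fy=4,interpolation=cv2.INTER_CUBIC))
E
```

```text
(no output)
```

View pics/sidec.png

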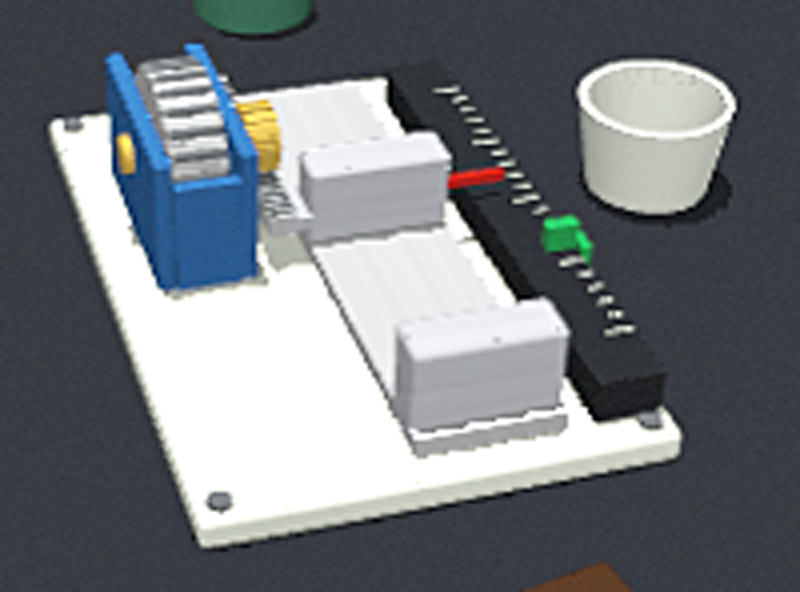

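View pics/scenec.png

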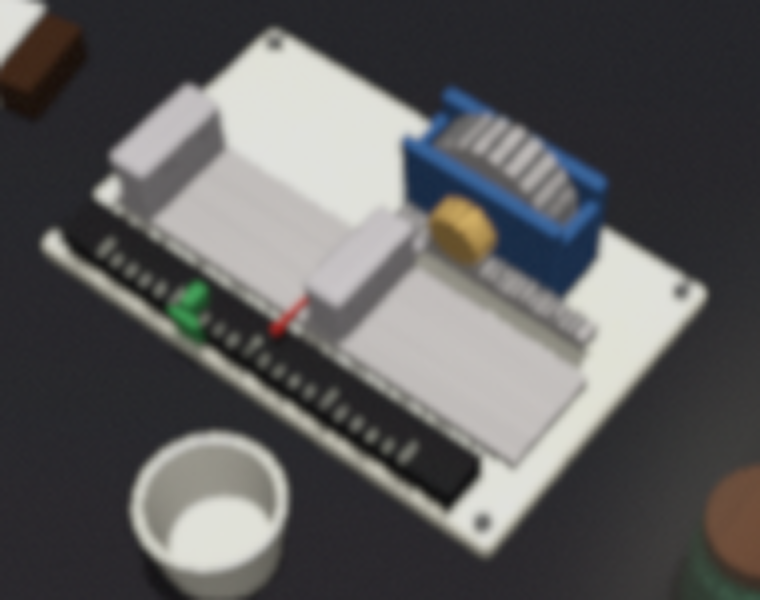

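```bash
python3 - <<'E'
from h import *
S=cam("side");C=cam("scene")
a=onz(S,np.array([(204,530),(50,122),(680,440)])/[4,3.7]+235,.014)
b=onz(C,np.array([(275,28),(707,291),(487,548),(43,240)])/4+[205,140],.014)
print(a.round(4));print(b.round(4))
L=np.array([(-95,-150),(-95,150),(95,150),(95,-150)])/1000
P=np.vstack([a,b])[:,:2];Q=np.vstack([L[[0,1,3]],L])
for sel in (slice(0,3),slice(3,7),slice(0,7)):
    p=P[sel];q=Q[sel];pc=p.mean(0);qc=q.mean(0)
    z=((p-pc)@[1,1j]*np.conj((q-qc)@[1,1j])).sum();th=np.angle(z)
    Rm=np.array([[np.cos(th),-np.sin(th)],[np.sin(th),np.cos(th)]])
    o=pc-Rm@qc;print("gauge",o,np.degrees(th),"res",(p-(q@Rm.T+o)).round(4).tolist())
    w=Rm@[-.055,.05]+o;print("wheel",w, "closing dir",Rm@[0,1])
# red/green
for n,K in(("side",S),("scene",C)):
    im=cv2.imread(f"pics/{n}0.png").astype(int);B,G,Rr=im[...,0],im[...,1],im[...,2]
    for nm,m,z in(("red",(Rr>110)&(G<70)&(B<70),.0465),("green",(G>90)&(Rr<70)&(B<110),.046)):
        x0,y0=(235,235) if n=="side" else (205,200)
        mm=np.zeros_like(m);mm[y0:y0+120,x0:x0+200]=m[y0:y0+120,x0:x0+200]
        ys,xs=np.nonzero(mm);print(n,nm,len(xs),xs.min(),xs.max(),ys.min(),ys.max())
        Pz=onz(K,np.c_[xs,ys],z)[:,:2];g=(Pz-o)@Rm;print(" gauge mean",g.mean(0).round(4),g.min(0).round(4),g.max(0).round(4))
E
```

```text
[[ 0.5377 -0.2105  0.014 ]
 [ 0.5139  0.0883  0.014 ]
 [ 0.7227 -0.1969  0.014 ]]
[[ 0.5353 -0.2028  0.014 ]
 [ 0.5133  0.0944  0.014 ]
 [ 0.7011  0.1081  0.014 ]
 [ 0.723  -0.1901  0.014 ]]
gauge [ 0.61937471 -0.0541874 ] 4.157202975038699 res [[0.0022, 0.0002], [0.0001, -0.0002], [-0.0023, 0.0]]
wheel [ 0.56089476 -0.00830608] closing dir [-0.07249323  0.9973689 ]
gauge [ 0.61817902 -0.04760094] 4.157943742505293 res [[0.001, 0.0013], [0.0008, -0.0007], [-0.0009, -0.0008], [-0.0008, 0.0002]]
wheel [ 0.55969848 -0.00172038] closing dir [-0.07250613  0.99736797]
gauge [ 0.61864741 -0.05040015] 4.270041407822838 res [[0.0026, -0.0034], [0.0011, -0.0038], [-0.0019, -0.004], [0.0002, 0.0042], [0.0006, 0.0023], [-0.0011, 0.0018], [-0.0016, 0.0028]]
wheel [ 0.56007721 -0.00463409] closing dir [-0.07445731  0.9972242 ]
side red 58 347 361 280 285
 gauge mean [0.0662 0.0037] [ 0.0522 -0.0023] [0.0796 0.0095]
side green 287 284 383 235 305
 gauge mean [0.0342 0.1085] [-0.011  -0.0685] [0.0951 0.1977]
scene red 6 273 275 221 222
 gauge mean [0.0734 0.0039] [0.0713 0.0016] [0.0755 0.0063]
scene green 60 247 256 210 222
 gauge mean [ 0.0914 -0.0395] [ 0.0768 -0.0481] [ 0.1031 -0.0288]
```

Request:
send_rows(
  fingers=[-1, -1, -1, -1],
  translation=[
    [0.3, -0.2, 0],
    [0.6, -0.4, 0],
    [0.9, -0.6, 0],
    [1, -0.68, 0],
  ],
  yaw=[0.085, 0.171, 0.171, 0.171],
  force=20,
)

```text
clock: 0.55
eef_pos: [0.2927, -0.369, 0.2574]
tcp_rot: [-0.001, 0.999, 0.037, 0.0]
contact_force: [0.5, -0.4, -0.8]
grip_width: 0.661
```

Request:
send_rows(
  fingers=[-1, -1, -1, -1, -1],
  translation=[
    [0.2, -0.25, 0],
    [0.4, -0.5, 0],
    [0.6, -0.73, 0],
    [0.8, -0.95, 0.1],
    [0.84, -1.0, 0.1],
  ],
  yaw=[0, 0, 0, 0, 0],
)

```text
clock: 1.05
eef_pos: [0.4082, -0.2065, 0.2414]
tcp_rot: [-0.002, 0.999, 0.039, -0.001]
contact_force: [-0.4, 0.1, -0.3]
grip_width: 0.205
```

Request:
send_rows(
  fingers=[-1, -1, -1, -1, -1],
  translation=[
    [0.2, -0.25, 0],
    [0.4, -0.5, 0],
    [0.6, -0.73, 0],
    [0.8, -0.95, 0.1],
    [0.84, -1.0, 0.1],
  ],
  yaw=[0, 0, 0, 0, 0],
)

```text
clock: 1.55
eef_pos: [0.5231, -0.0445, 0.2253]
tcp_rot: [-0.003, 0.999, 0.041, -0.002]
contact_force: [-0.4, -0.6, 0.7]
grip_width: 0.008
```

Request:
send_rows(
  fingers=[-1, -1, -1, -1],
  translation=[
    [0.2, -0.2, 0],
    [0.27, -0.25, 0],
    [0.27, -0.25, 0],
    [0.27, -0.25, 0],
  ],
  yaw=[0, 0, 0, 0],
)

```text
clock: 1.95
eef_pos: [0.5598, -0.005, 0.2253]
tcp_rot: [-0.003, 0.999, 0.04, -0.002]
contact_force: [-0.3, 0.1, -0.1]
grip_width: 0.004
```

```bash
python3 - <<'E'
from h import *
s=bot.observe();cv2.imwrite("pics/w1.png",snapshot("wrist"));cv2.imwrite("pics/s1.png",snapshot("side"))
import pickle;pickle.dump(s,open("w1.pkl","wb"));print(s["eef_pos"],s["tcp_rot"])
E
```

```text
[ 0.55984928 -0.0049981   0.22534339] [-0.00262732  0.99917484  0.04047118 -0.0021937 ]
```

View pics/w1.png

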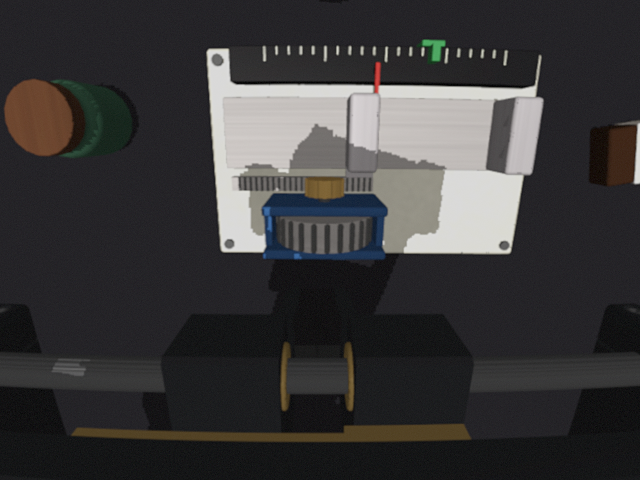

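View pics/s1.png

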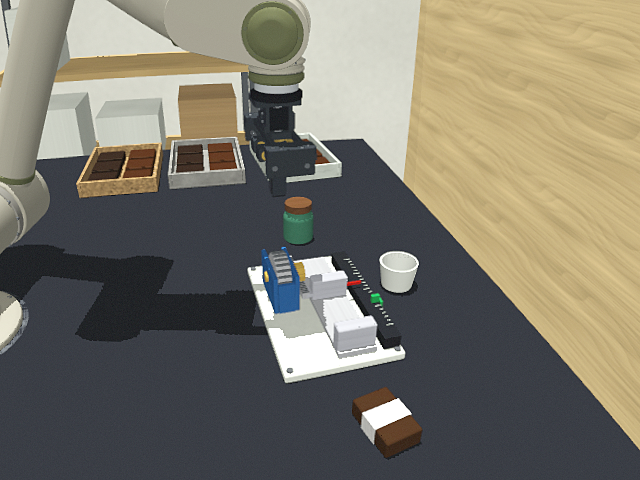

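```bash
cat > meas.py <<'E'
from h import *
TH=np.radians(4.2)
def meas(im,C,name):
    G=np.array([[np.cos(TH),-np.sin(TH)],[np.sin(TH),np.cos(TH)]])
    hsv=cv2.cvtColor(im,cv2.COLOR_BGR2HSV)
    out={}
    for nm,z,lo,hi in(("red",.0465,None,None),("green",.049,None,None)):
        h,s,v=hsv[...,0].astype(int),hsv[...,1],hsv[...,2]
        m=((h<6)|(h>174))&(s>190)&(v>110) if nm=="red" else (h>55)&(h<80)&(s>180)&(v>90)
        n,l,st,ce=cv2.connectedComponentsWithStats(m.astype(np.uint8))
        P=onz(C,[(0,0)],z)
        best=[]
        for i in range(1,n):
            if st[i,4]<8: continue
            ys,xs=np.nonzero(l==i);g=onz(C,np.c_[xs,ys],z)[:,:2]@G
            c=g.mean(0)
            best.append((st[i,:].tolist(),c.round(4).tolist(),g.min(0).round(4).tolist(),g.max(0).round(4).tolist()))
        out[nm]=best;print(name,nm,*best,sep="\n   ")
    return out
E
python3 - <<'E'
from meas import *;import pickle
s=pickle.load(open("w1.pkl","rb"));W=cam("wrist",s)
b=onz(W,[(219,254),(208,50),(540,53),(512,254)],.014);print(b.round(4))
L=np.array([(-95,-150),(-95,150),(95,150),(95,-150)])/1000
q=L[[1,2,3,0]];p=b[:,:2];pc=p.mean(0);z=((p-pc)@[1,1j]*np.conj(q@[1,1j])).sum();th=np.angle(z)
Rm=np.array([[np.cos(th),-np.sin(th)],[np.sin(th),np.cos(th)]]);print(pc,np.degrees(th),(p-(q@Rm.T+pc)).round(4))
print("wheel",Rm@[-.055,.05]+pc)
print("housing top corners",onz(W,[(263,211),(386,211),(265,257),(384,257)],.083).round(4))
im=cv2.imread("pics/w1.png");meas(im,W,"wrist");meas(cv2.imread("pics/s1.png"),cam("side"),"side")
cv2.imwrite("pics/w1c.png",cv2.resize(im[30:280,200:400],None,fx=3,fy=2.4,interpolation=cv2.INTER_CUBIC))
cv2.imwrite("pics/w1d.png",cv2.resize(im[30:110,350:470],None,fx=6,fy=6,interpolation=cv2.INTER_CUBIC))
E
```

```text
[[ 0.5099  0.0938  0.014 ]
 [ 0.6999  0.1044  0.014 ]
 [ 0.7236 -0.1902  0.014 ]
 [ 0.5345 -0.2078  0.014 ]]
[ 0.61697972 -0.04996446] 4.5240712810147246 [[-0.0005  0.0017]
 [ 0.     -0.0027]
 [ 0.0001  0.0018]
 [ 0.0003 -0.0009]]
wheel [ 0.55820719 -0.00445853]
housing top corners [[ 0.5743  0.04    0.083 ]
 [ 0.5821 -0.056   0.083 ]
 [ 0.5361  0.0371  0.083 ]
 [ 0.544  -0.0596  0.083 ]]
wrist
   red
wrist
   green
side
   red
   ([347, 281, 14, 5, 42], [0.6782, -0.0925], [0.6655, -0.097], [0.6913, -0.088])
side
   green
   ([371, 294, 12, 10, 82], [0.6968, -0.1482], [0.6865, -0.1622], [0.7055, -0.1351])
```

View pics/w1c.png

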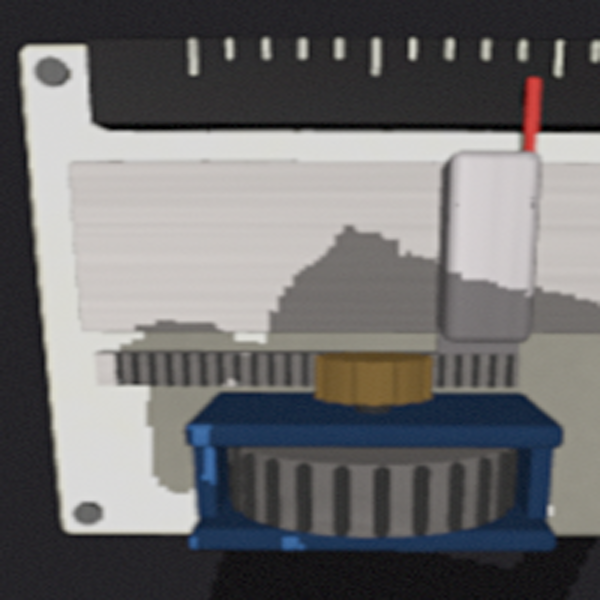

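View pics/w1d.png

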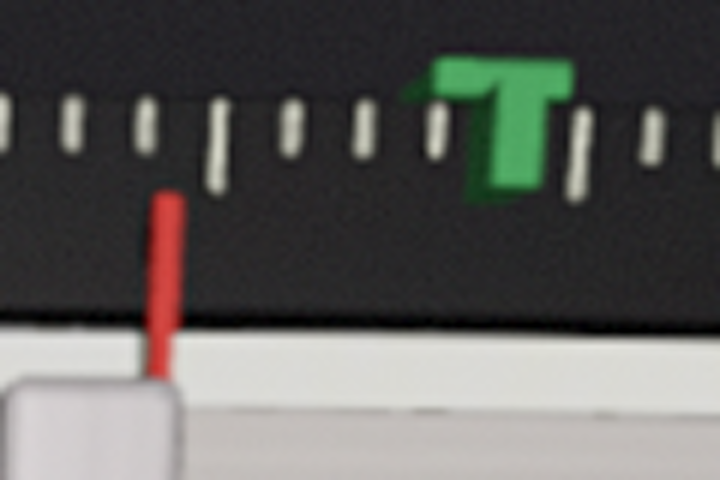

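```bash
cat > meas.py <<'E'
from h import *
TH=np.radians(4.3)
G=np.array([[np.cos(TH),-np.sin(TH)],[np.sin(TH),np.cos(TH)]])
def meas(im,C,name,yoff=0):
    """gauge-direction y (world rotated) of pointer free end and mark's inner edge"""
    i=im.astype(int);B,Gr,Rr=i[...,0],i[...,1],i[...,2];res={}
    for nm,z,m in(("red",.0465,(Rr>110)&(Gr<.5*Rr)&(B<.5*Rr)&(Gr>0.1*Rr)),("green",.049,(Gr>110)&(Rr<.65*Gr)&(B<.8*Gr))):
        n,l,st,ce=cv2.connectedComponentsWithStats(m.astype(np.uint8))
        for k in range(1,n):
            if st[k,4]<10: continue
            ys,xs=np.nonzero(l==k);g=onz(C,np.c_[xs,ys],z)[:,:2]@G
            if not .6<g[:,0].mean()<.76: continue
            if nm=="red": s=g[g[:,0]>g[:,0].max()-.012]
            else: s=g[g[:,0]<g[:,0].min()+.007]
            y=(s[:,1].min()+s[:,1].max())/2
            res.setdefault(nm,[]).append(y)
            print(name,nm,st[k].tolist(),"x",g[:,0].min().round(4),g[:,0].max().round(4),"y mid",y.round(4),"mean",s[:,1].mean().round(4))
    if "red" in res and "green" in res: print(name,"pointer-mark",(res["red"][0]-res["green"][0]).round(4))
E
python3 - <<'E'
from meas import *;import pickle
s=pickle.load(open("w1.pkl","rb"));W=cam("wrist",s)
meas(cv2.imread("pics/w1.png"),W,"wrist");meas(cv2.imread("pics/s1.png"),cam("side"),"side")
print(onz(W,[(324,230)],.095),proj(W,[[.559,-.0045,.099],[.559,-.0096,.099]]))
E
```

```text
wrist red [375, 62, 6, 31, 146] x 0.6672 0.6899 y mid -0.0932 mean -0.0932
wrist green [422, 40, 23, 21, 258] x 0.6916 0.7065 y mid -0.1387 mean -0.1386
wrist pointer-mark 0.0455
side red [347, 280, 14, 6, 57] x 0.6653 0.6922 y mid -0.0931 mean -0.0927
side green [284, 212, 27, 32, 230] x 0.6104 0.6723 y mid 0.0712 mean 0.0674
side green [371, 293, 12, 13, 98] x 0.6862 0.7064 y mid -0.1484 mean -0.1507
side pointer-mark -0.1643
[[ 0.56601631 -0.00850007  0.095     ]] [[317.99217266 239.93013053]
 [324.72875924 240.45600937]]
```

Request:
send_rows(
  fingers=[-1, -1, -1, -1, -1],
  translation=[
    [0, 0.1, 0.3],
    [0, 0.1, 0.55],
    [0, 0.1, 0.67],
    [0, 0.1, 0.67],
    [0, 0.1, 0.67],
  ],
  yaw=[0, 0, 0, 0, 0],
)

```text
clock: 2.55
eef_pos: [0.5606, -0.0203, 0.1259]
tcp_rot: [-0.002, 0.999, 0.04, -0.002]
contact_force: [0.6, 0.5, -0.8]
grip_width: 0.004
```

```bash
python3 - <<'E'
from h import *
s=bot.observe();print(s["eef_pos"],s["contact_force"]);a=snapshot("wrist");b=snapshot("side")
cv2.imwrite("pics/w2.png",a);cv2.imwrite("pics/s2.png",cv2.resize(b[170:350,200:400],None,fx=3.3,fy=3.3,interpolation=cv2.INTER_CUBIC))
E
```

```text
[ 0.56060329 -0.02032384  0.12593522] [ 0.60467103  0.52573786 -0.75697979]
```

View pics/w2.png

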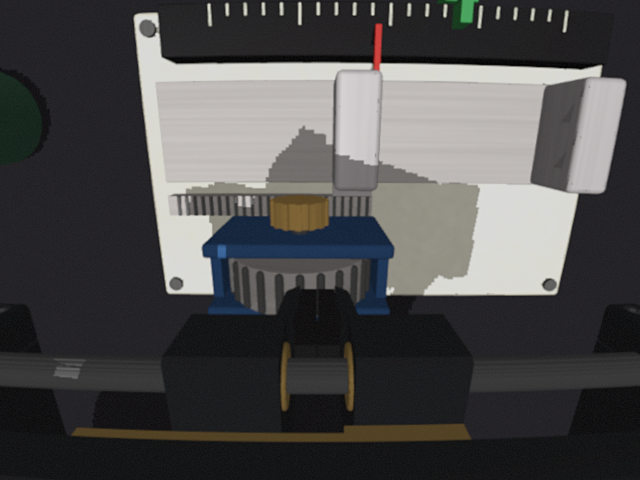

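View pics/s2.png

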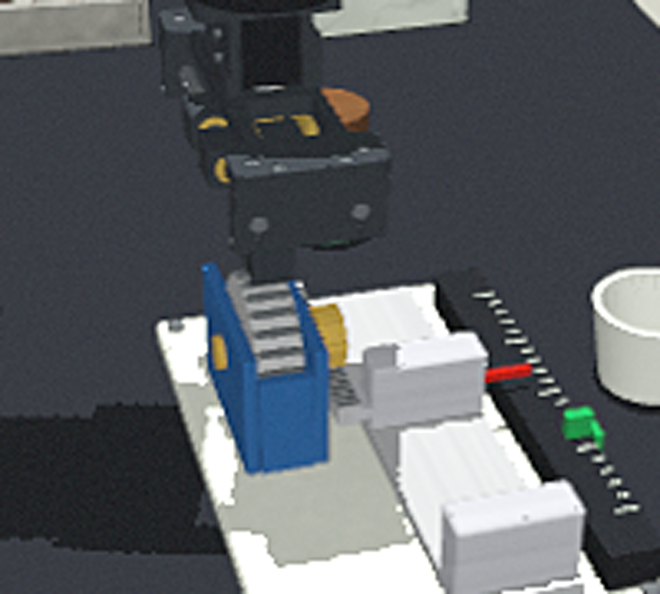

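Request:
send_rows(
  fingers=[-1, -1, -1],
  translation=[
    [0, 0, 0.03],
    [0, 0, 0.045],
    [0, 0, 0.045],
  ],
  yaw=[0, 0, 0],
)

```text
clock: 2.95
eef_pos: [0.5609, -0.02, 0.1199]
tcp_rot: [-0.002, 0.999, 0.04, -0.001]
contact_force: [0.7, 0.1, 0.2]
grip_width: 0.004
```

Request:
send_rows(
  fingers=[-1, -1],
  translation=[
    [0, 0, 0.01],
    [0, 0, 0.01],
  ],
  yaw=[0, 0],
)

```text
clock: 3.15
eef_pos: [0.561, -0.0199, 0.1185]
tcp_rot: [-0.002, 0.999, 0.04, -0.0]
contact_force: [-0.5, -0.4, 0.9]
grip_width: 0.008
```

Request:
send_rows(
  fingers=[-1, -1],
  translation=[
    [0, 0, 0.01],
    [0, 0, 0.01],
  ],
  yaw=[0, 0],
)

```text
clock: 3.35
eef_pos: [0.5611, -0.02, 0.1182]
tcp_rot: [-0.002, 0.999, 0.04, 0.0]
contact_force: [-3.4, -0.6, 11.0]
grip_width: 0.008
```

Request:
send_rows(
  fingers=[-1, -1],
  translation=[
    [0, 0, 0.007],
    [0, 0, 0.007],
  ],
  yaw=[0, 0],
)

```text
clock: 3.55
eef_pos: [0.5612, -0.02, 0.1182]
tcp_rot: [-0.002, 0.999, 0.04, 0.0]
contact_force: [-3.1, 0.2, 10.9]
grip_width: 0.007
```

Request:
send_rows(
  fingers=[-1, -1, -1, -1, -1, -1],
  translation=[
    [0, -0.03, 0.006],
    [0, -0.06, 0.006],
    [0, -0.09, 0.006],
    [0, -0.12, 0.006],
    [0, -0.15, 0.006],
    [0, -0.15, 0.006],
  ],
  yaw=[0, 0, 0, 0, 0, 0],
)

```text
clock: 4.15
eef_pos: [0.5594, 0.0029, 0.1175]
tcp_rot: [-0.002, 0.999, 0.04, 0.001]
contact_force: [-0.9, 1.9, 4.3]
grip_width: 0.001
```

```bash
cat > look.py <<'E'
from meas import *;import sys
s=bot.observe();a=snapshot("wrist");cv2.imwrite(f"pics/{sys.argv[1]}.png",a)
print(s["clock"],s["eef_pos"].round(4),s["contact_force"].round(1));meas(a,cam("wrist",s),"wrist")
E
python3 look.py w3
```

```text
4.15 [0.5594 0.0029 0.1175] [-0.9  1.9  4.3]
wrist red [436, 23, 11, 47, 332] x 0.668 0.6901 y mid -0.1016 mean -0.1016
wrist green [511, 0, 17, 22, 271] x 0.6915 0.7017 y mid -0.1388 mean -0.1387
wrist pointer-mark 0.0372
```

View pics/w3.png

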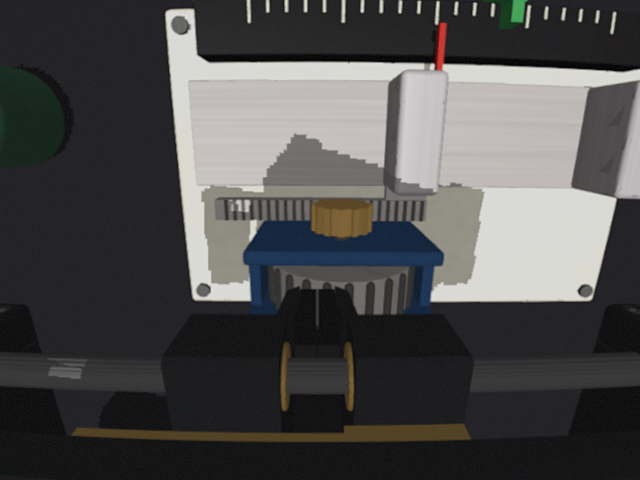

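Request:
send_rows(
  fingers=[-1, -1, -1, -1, -1, -1, -1, -1],
  translation=[
    [0, -0.03, 0.006],
    [0, -0.05, 0.008],
    [0, -0.05, -0.04],
    [0, -0.05, -0.06],
    [0, 0.1, -0.06],
    [0, 0.19, -0.06],
    [0, 0.19, -0.06],
    [0, 0.19, -0.03],
  ],
  yaw=[0, 0, 0, 0, 0, 0, 0, 0],
)

```text
clock: 5.0
eef_pos: [0.5619, -0.0257, 0.1222]
tcp_rot: [-0.002, 0.999, 0.04, 0.001]
contact_force: [-0.8, -0.5, 0.5]
grip_width: 0.005
```

```bash
python3 look.py w4
```

```text
5.0 [ 0.5619 -0.0257  0.1222] [-0.8 -0.5  0.5]
wrist red [383, 25, 9, 46, 325] x 0.6681 0.6901 y mid -0.1034 mean -0.1034
wrist green [437, 0, 12, 2, 13] x 0.7013 0.7018 y mid -0.1302 mean -0.1303
wrist green [452, 0, 19, 23, 288] x 0.6916 0.7022 y mid -0.1388 mean -0.1388
wrist pointer-mark 0.0268
```

Request:
send_rows(
  fingers=[-1, -1, -1, -1, -1, -1, -1, -1],
  translation=[
    [-0.007, 0, 0.02],
    [-0.007, 0, 0.034],
    [-0.007, -0.03, 0.036],
    [-0.007, -0.07, 0.036],
    [-0.007, -0.11, 0.036],
    [-0.007, -0.15, 0.036],
    [-0.007, -0.19, 0.036],
    [-0.007, -0.22, 0.036],
  ],
  yaw=[0, 0, 0, 0, 0, 0, 0, 0],
)

```text
clock: 5.85
eef_pos: [0.5577, 0.0083, 0.1161]
tcp_rot: [-0.002, 0.999, 0.041, 0.001]
contact_force: [0.7, -0.6, 0.9]
grip_width: 0.006
```

Request:
send_rows(
  fingers=[-1, -1, -1, -1, -1, -1, -1],
  translation=[
    [0, -0.01, 0],
    [0, -0.01, -0.04],
    [0, -0.01, -0.06],
    [0, 0.1, -0.06],
    [0, 0.22, -0.06],
    [0, 0.22, -0.06],
    [0, 0.22, -0.03],
  ],
  yaw=[0, 0, 0, 0, 0, 0, 0],
)

```text
clock: 6.55
eef_pos: [0.5605, -0.0253, 0.1206]
tcp_rot: [-0.002, 0.999, 0.04, 0.001]
contact_force: [-0.3, -0.1, -1.2]
grip_width: 0.004
```

```bash
python3 look.py w5
```

```text
6.55 [ 0.5605 -0.0253  0.1206] [-0.3 -0.1 -1.2]
wrist red [407, 21, 10, 47, 332] x 0.6682 0.6904 y mid -0.1155 mean -0.1155
wrist green [454, 0, 14, 19, 234] x 0.6917 0.7003 y mid -0.1388 mean -0.1388
wrist pointer-mark 0.0233
```

Request:
send_rows(
  fingers=[-1, -1, -1, -1, -1, -1, -1, -1],
  translation=[
    [0, 0, 0.015],
    [0, 0, 0.024],
    [0, -0.03, 0.026],
    [0, -0.07, 0.026],
    [0, -0.11, 0.026],
    [0, -0.15, 0.026],
    [0, -0.19, 0.026],
    [0, -0.22, 0.026],
  ],
  yaw=[0, 0, 0, 0, 0, 0, 0, 0],
)

```text
clock: 7.4
eef_pos: [0.5574, 0.0089, 0.1161]
tcp_rot: [-0.002, 0.999, 0.041, 0.0]
contact_force: [-0.2, -0.9, 0.2]
grip_width: 0.006
```

Request:
send_rows(
  fingers=[-1, -1, -1, -1, -1, -1, -1],
  translation=[
    [0, -0.01, 0],
    [0, -0.01, -0.04],
    [0, -0.01, -0.06],
    [0, 0.1, -0.06],
    [0, 0.22, -0.06],
    [0, 0.22, -0.06],
    [0, 0.22, -0.03],
  ],
  yaw=[0, 0, 0, 0, 0, 0, 0],
)

```text
clock: 8.1
eef_pos: [0.5602, -0.0248, 0.1206]
tcp_rot: [-0.002, 0.999, 0.04, 0.001]
contact_force: [0.3, -0.5, 0.4]
grip_width: 0.006
```

```bash
python3 look.py w6
```

```text
8.1 [ 0.5602 -0.0248  0.1206] [ 0.3 -0.5  0.4]
wrist red [431, 21, 10, 47, 326] x 0.6681 0.6904 y mid -0.1275 mean -0.1275
wrist green [456, 0, 13, 19, 228] x 0.6914 0.7 y mid -0.1389 mean -0.1388
wrist pointer-mark 0.0114
```

Request:
send_rows(
  fingers=[-1, -1, -1, -1, -1, -1],
  translation=[
    [0, 0, 0.015],
    [0, 0, 0.024],
    [0, -0.03, 0.026],
    [0, -0.07, 0.026],
    [0, -0.11, 0.026],
    [0, -0.14, 0.026],
  ],
  yaw=[0, 0, 0, 0, 0, 0],
)

```text
clock: 8.75
eef_pos: [0.5584, -0.0028, 0.1179]
tcp_rot: [-0.002, 0.999, 0.041, 0.001]
contact_force: [-5.1, -0.3, 16.3]
grip_width: 0.002
```

Request:
send_rows(
  fingers=[-1, -1, -1, -1, -1, -1, -1],
  translation=[
    [0, 0, 0],
    [0, 0, -0.04],
    [0, 0, -0.06],
    [0, 0.1, -0.06],
    [0, 0.13, -0.06],
    [0, 0.13, -0.06],
    [0, 0.13, -0.03],
  ],
  yaw=[0, 0, 0, 0, 0, 0, 0],
)

```text
clock: 9.45
eef_pos: [0.5601, -0.0227, 0.1223]
tcp_rot: [-0.002, 0.999, 0.04, 0.002]
contact_force: [1.2, 0.5, -0.9]
grip_width: 0.005
```

```bash
python3 look.py w7
```

```text
9.45 [ 0.5601 -0.0227  0.1223] [ 1.2  0.5 -0.9]
wrist red [449, 24, 10, 46, 312] x 0.6679 0.6901 y mid -0.1356 mean -0.1356
wrist green [458, 0, 14, 21, 253] x 0.6913 0.7009 y mid -0.1388 mean -0.1388
wrist pointer-mark 0.0032
```

View pics/w7.png

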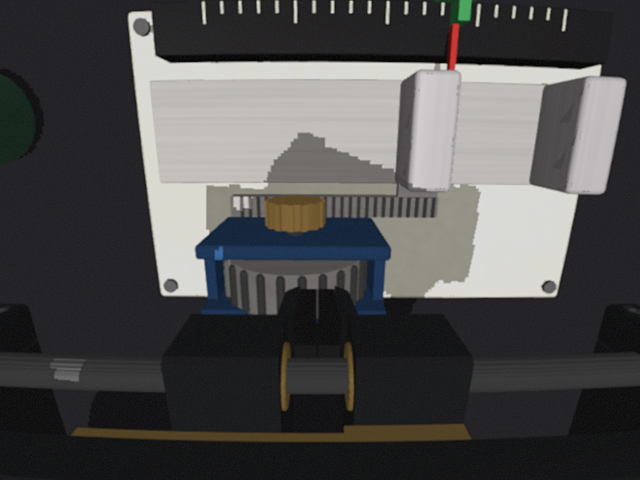

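Request:
send_rows(
  fingers=[-1, -1, -1, -1, -1, -1, -1],
  translation=[
    [0, 0, -0.25],
    [0, 0.25, -0.5],
    [0, 0.5, -0.5],
    [0.1, 0.7, -0.5],
    [0.2, 0.75, -0.5],
    [0.2, 0.75, -0.5],
    [0.2, 0.75, -0.5],
  ],
  yaw=[0, 0, 0, 0, 0, 0, 0],
)

```text
clock: 10.2
eef_pos: [0.5981, -0.1317, 0.1954]
tcp_rot: [-0.002, 0.999, 0.041, 0.0]
contact_force: [-0.1, -0.7, 0.4]
grip_width: 0.003
```

```bash
python3 look.py w8; python3 -c "
import cv2
a=cv2.imread('pics/w8.png')[20:170,230:410];cv2.imwrite('pics/w8c.png',cv2.resize(a,None,fx=4,fy=4,interpolation=cv2.INTER_CUBIC))"
```

```text
10.2 [ 0.5981 -0.1317  0.1954] [-0.1 -0.7  0.4]
wrist red [260, 96, 7, 38, 163] x 0.6638 0.6902 y mid -0.1343 mean -0.1342
wrist green [257, 71, 25, 24, 311] x 0.6913 0.707 y mid -0.1387 mean -0.1387
wrist pointer-mark 0.0044
```

View pics/w8c.png

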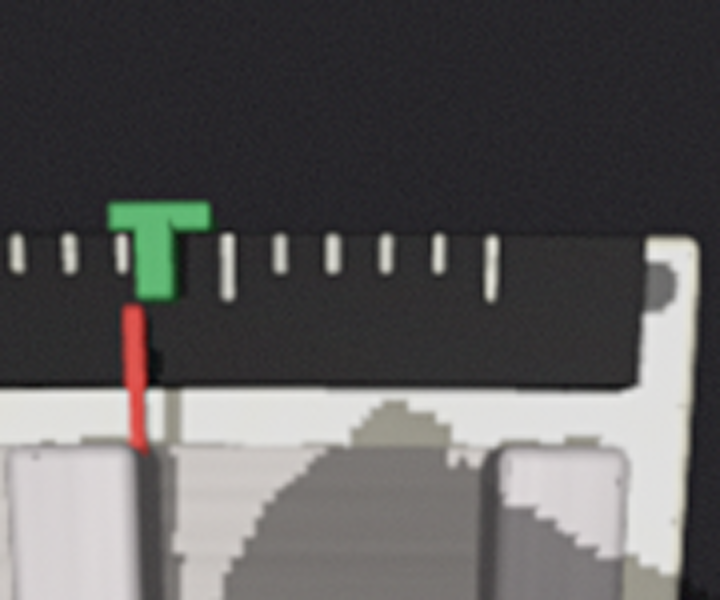

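Request:
send_rows(
  fingers=[-1, -1, -1, -1, -1, -1, -1, -1],
  translation=[
    [-0.1, -0.25, 0],
    [-0.2, -0.5, 0],
    [-0.2, -0.75, 0],
    [-0.2, -0.775, 0.2],
    [-0.2, -0.775, 0.4],
    [-0.2, -0.775, 0.48],
    [-0.2, -0.775, 0.48],
    [-0.2, -0.775, 0.48],
  ],
  yaw=[0, 0, 0, 0, 0, 0, 0, 0],
)

```text
clock: 11.05
eef_pos: [0.5589, -0.0178, 0.1251]
tcp_rot: [-0.002, 0.999, 0.041, 0.001]
contact_force: [-0.8, 0.7, 1.2]
grip_width: 0.008
```

Request:
send_rows(
  fingers=[-1, -1, -1, -1, -1, -1, -1, -1],
  translation=[
    [0, 0, 0.035],
    [0, 0, 0.053],
    [0, 0, 0.055],
    [0, -0.02, 0.055],
    [0, -0.045, 0.055],
    [0, -0.069, 0.055],
    [0, -0.069, 0.055],
    [0, -0.069, 0.055],
  ],
  yaw=[0, 0, 0, 0, 0, 0, 0, 0],
)

```text
clock: 11.85
eef_pos: [0.5585, -0.0074, 0.1182]
tcp_rot: [-0.002, 0.999, 0.041, 0.002]
contact_force: [-1.3, 0.9, 7.7]
grip_width: 0.011
```

Request:
send_rows(
  fingers=[-1, -1, -1, -1, -1, -1, -1, -1],
  translation=[
    [0, 0, -0.15],
    [0, 0, -0.4],
    [0, 0.25, -0.6],
    [0.1, 0.5, -0.6],
    [0.2, 0.75, -0.6],
    [0.2, 1.0, -0.6],
    [0.2, 1.0, -0.6],
    [0.2, 1.0, -0.6],
  ],
  yaw=[0, 0, 0, 0, 0, 0, 0, 0],
)

```text
clock: 12.65
eef_pos: [0.6002, -0.1552, 0.2076]
tcp_rot: [-0.002, 0.999, 0.04, 0.002]
contact_force: [0.2, 0.7, 0.7]
grip_width: 0.004
```

```bash
python3 look.py w9; python3 -c "
import cv2
a=cv2.imread('pics/w9.png')[20:170,230:410];cv2.imwrite('pics/w9c.png',cv2.resize(a,None,fx=4,fy=4,interpolation=cv2.INTER_CUBIC))"
```

```text
12.65 [ 0.6002 -0.1552  0.2076] [0.2 0.7 0.7]
wrist red [237, 99, 7, 36, 159] x 0.664 0.6903 y mid -0.1379 mean -0.1379
wrist green [230, 75, 24, 23, 288] x 0.6915 0.7073 y mid -0.1385 mean -0.1387
wrist pointer-mark 0.0006
```

View pics/w9c.png

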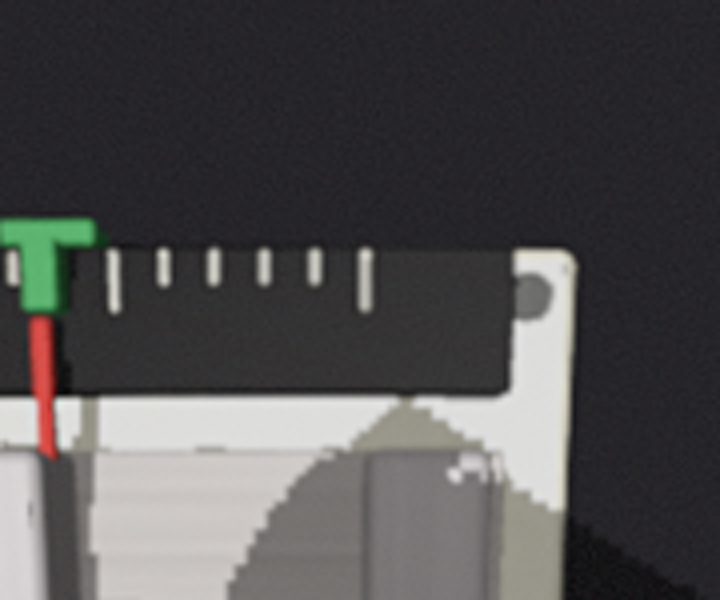

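```bash
python3 - <<'E'
from meas import *
a=snapshot("side");cv2.imwrite("pics/s10.png",a);meas(a,cam("side"),"side")
b=cv2.imread("pics/side0.png")
d=(cv2.absdiff(a,b).max(2)>40)
for n,(x0,y0,x1,y1) in dict(cup=(375,248,422,296),brick=(345,382,425,458),caddy=(280,195,318,245)).items(): print(n,d[y0:y1,x0:x1].sum())
E
```

```text
side red [356, 295, 15, 6, 59] x 0.665 0.6924 y mid -0.1385 mean -0.138
side green [284, 212, 28, 32, 258] x 0.6085 0.6756 y mid 0.064 mean 0.0646
side green [371, 293, 12, 13, 98] x 0.6862 0.7064 y mid -0.1484 mean -0.1507
side pointer-mark -0.2026
cup 0
brick 0
caddy 210
```

View pics/s10.png

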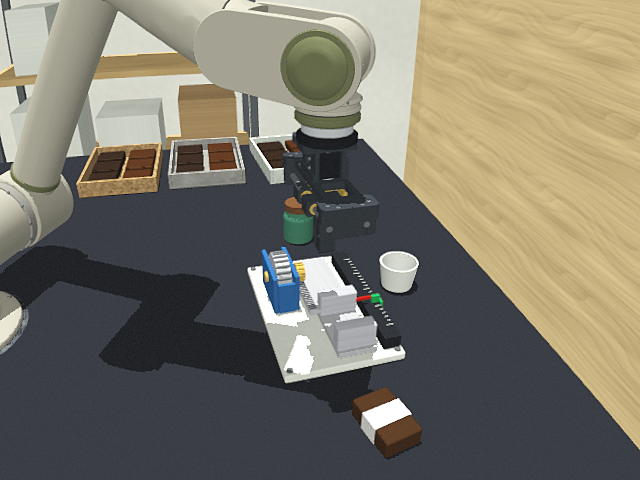

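```bash
python3 -c "
from station import bot;print(bot.job_done())"
```

```text
the job is handed in; nothing more can be done
None
```

I rolled the wheel closed with the shut fingertips in five pressed strokes, looking again after each one. The last was a 10 mm correction. I then raised the hand clear of the gauge and handed the job in at about 13 s; no verdict was reported.

- **Pointer at the mark:** the last wrist picture shows the pointer lying inside the green mark, about 0.6 mm to its +y side. Its total travel measured 45.4 mm in the side view, against a starting distance of 45.5 mm in the wrist view.
- **Mark not shifted:** its measured position stayed at y = -0.139 m throughout.
- **Bystanders:** comparing side pictures from start and end, the cup and brick show no change. The caddy's region does differ; it looks unmoved, and I put the difference down to the gripper covering part of it. I did not check that separately.
- **Disagreement:** the side camera put the mark about 10 mm further to -y than the wrist camera. I think it also picks up the tab's side face, so I trusted the wrist view. The side camera's printed pointer-to-mark distance (-0.20 m) is meaningless, because the script mistook the green caddy for the mark.

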